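Restock the gaps in the parts drawer

TASK

Pull the red parts drawer out to its stop, then take the two spare jars from the slanted rack and set them down upright, without dropping them, one in each of the drawer's two empty pockets, leaving the four jars that are already there in their pockets. Then push the drawer fully shut, with everything standing in it. Leave the mug, the screwdriver and the tape measure where they are.

Things in the scene. Friction and masses are not known exactly. Their poses are not given: they have to be found in the camera images.
- drawer (a joint): the drawer, m: 0 fully shut, 0.15 at its stop fully out; it slides out along the cabinet's own -x and stays where it is left
- drawer_handle (a point): middle of the drawer's steel bar handle, a horizontal round bar 10 mm in diameter and 120 mm long along the drawer's y, 82 mm above the table; the bar's axis is 45 mm in front of the red drawer front; its ends bend back to the front. Axes are the cabinet's (x points into the cabinet, y along the bar, z up)
- cabinet: low blue steel cabinet with one red-fronted drawer, 234 wide (y), 220 deep, 106 high, fixed to the table. Origin: on the table under the middle of its front edge; the cabinet lies to its +x, the drawer (front panel 12 mm thick) comes out to -x
- rack: fixed green and grey rack, base 100 x 170 mm. Two square cups, 45 mm either side of its middle along y, lean 30 degrees from vertical towards its +x; 24 mm deep along that axis, 42 mm wide inside, walls 4 mm, so the upper 42 mm of a jar stands out. Cup floor centres: 40 mm above the table over its y axis. Origin: under its middle, on the table; +x faces away from the robot
- pocket0 (a point): centre of the floor of pocket 0 (front row, right as seen from the robot) in the drawer's black insert: square, 44 mm wide, 24 mm deep, blue floor 16 mm above the table, pockets 62 mm apart. Moves with the drawer; axes are the cabinet's. Four of the six hold a jar; which two are empty differs each time
- pocket1 (a point): centre of the floor of pocket 1 (front row, middle as seen from the robot) in the drawer's black insert: square, 44 mm wide, 24 mm deep, blue floor 16 mm above the table, pockets 62 mm apart. Moves with the drawer; axes are the cabinet's. Four of the six hold a jar; which two are empty differs each time
- pocket2 (a point): centre of the floor of pocket 2 (front row, left as seen from the robot) in the drawer's black insert: square, 44 mm wide, 24 mm deep, blue floor 16 mm above the table, pockets 62 mm apart. Moves with the drawer; axes are the cabinet's. Four of the six hold a jar; which two are empty differs each time
- pocket3 (a point): centre of the floor of pocket 3 (rear row, right as seen from the robot) in the drawer's black insert: square, 44 mm wide, 24 mm deep, blue floor 16 mm above the table, pockets 62 mm apart. Moves with the drawer; axes are the cabinet's. Four of the six hold a jar; which two are empty differs each time
- pocket4 (a point): centre of the floor of pocket 4 (rear row, middle as seen from the robot) in the drawer's black insert: square, 44 mm wide, 24 mm deep, blue floor 16 mm above the table, pockets 62 mm apart. Moves with the drawer; axes are the cabinet's. Four of the six hold a jar; which two are empty differs each time
- pocket5 (a point): centre of the floor of pocket 5 (rear row, left as seen from the robot) in the drawer's black insert: square, 44 mm wide, 24 mm deep, blue floor 16 mm above the table, pockets 62 mm apart. Moves with the drawer; axes are the cabinet's. Four of the six hold a jar; which two are empty differs each time
- jar0: screw-top jar, clear with brass parts inside, orange cap, a plain cylinder 36 mm in diameter and 66 mm tall, about 0.1 kg. Origin: centre of its underside; z runs up its axis to the cap. One of the four jars already standing in the drawer's pockets
- jar1: screw-top jar, clear with brass parts inside, orange cap, a plain cylinder 36 mm in diameter and 66 mm tall, about 0.1 kg. Origin: centre of its underside; z runs up its axis to the cap. One of the four jars already standing in the drawer's pockets
- jar2: screw-top jar, clear with brass parts inside, orange cap, a plain cylinder 36 mm in diameter and 66 mm tall, about 0.1 kg. Origin: centre of its underside; z runs up its axis to the cap. One of the four jars already standing in the drawer's pockets
- jar3: screw-top jar, clear with brass parts inside, orange cap, a plain cylinder 36 mm in diameter and 66 mm tall, about 0.1 kg. Origin: centre of its underside; z runs up its axis to the cap. One of the four jars already standing in the drawer's pockets
- spare0: screw-top jar, clear with brass parts inside, orange cap, a plain cylinder 36 mm in diameter and 66 mm tall, about 0.1 kg. Origin: centre of its underside; z runs up its axis to the cap. One of the two spares; it starts in a cup of the slanted rack, leaning 30 degrees with its cap towards the rack's +x
- spare1: screw-top jar, clear with brass parts inside, orange cap, a plain cylinder 36 mm in diameter and 66 mm tall, about 0.1 kg. Origin: centre of its underside; z runs up its axis to the cap. One of the two spares; it starts in a cup of the slanted rack, leaning 30 degrees with its cap towards the rack's +x
- mug: bystander: white mug, 80 mm wide, 92 mm high, handle at its +y; origin at the centre of its underside
- screwdriver: bystander: screwdriver lying on the table along its x; origin at the underside of its middle
- tape: bystander: yellow tape measure, 66 x 34 x 62 mm high; origin at the centre of its underside
Not all that is in view belongs to the job. What is shaped like the spare0 but black or blue is not meant. What is shaped like the spare1 but green or turquoise is not meant.

How it is judged (in metres and radians):
On the way, in this order (a step that is already met when the one before it is completed fails the run):
1. the drawer is pulled out to its stop (at least 142 of 150 mm) (value of joint drawer above 0.142 m), for 0.2 s.
2. with the drawer out (over 100 mm), both spares stand released and upright in pockets (value of joint drawer above 0.1 m and ((horizontal distance between spare0 and pocket0 below 0.01 m and z of spare0 in the frame of pocket0 between -0.005 and 0.005 m) or (horizontal distance between spare0 and pocket1 below 0.01 m and z of spare0 in the frame of pocket1 between -0.005 and 0.005 m) or (horizontal distance between spare0 and pocket2 below 0.01 m and z of spare0 in the frame of pocket2 between -0.005 and 0.005 m) or (horizontal distance between spare0 and pocket3 below 0.01 m and z of spare0 in the frame of pocket3 between -0.005 and 0.005 m) or (horizontal distance between spare0 and pocket4 below 0.01 m and z of spare0 in the frame of pocket4 between -0.005 and 0.005 m) or (horizontal distance between spare0 and pocket5 below 0.01 m and z of spare0 in the frame of pocket5 between -0.005 and 0.005 m)) and angle between each of spare0, spare1's own z axis and vertical below 0.12 rad and ((horizontal distance between spare1 and pocket0 below 0.01 m and z of spare1 in the frame of pocket0 between -0.005 and 0.005 m) or (horizontal distance between spare1 and pocket1 below 0.01 m and z of spare1 in the frame of pocket1 between -0.005 and 0.005 m) or (horizontal distance between spare1 and pocket2 below 0.01 m and z of spare1 in the frame of pocket2 between -0.005 and 0.005 m) or (horizontal distance between spare1 and pocket3 below 0.01 m and z of spare1 in the frame of pocket3 between -0.005 and 0.005 m) or (horizontal distance between spare1 and pocket4 below 0.01 m and z of spare1 in the frame of pocket4 between -0.005 and 0.005 m) or (horizontal distance between spare1 and pocket5 below 0.01 m and z of spare1 in the frame of pocket5 between -0.005 and 0.005 m)) and contact force between the fingers and spare0 below 0.1 N and contact force between the fingers and spare1 below 0.1 N), for 0.2 s.
At the end, for the whole second after the job is handed in: The drawer is shut (within 8 mm); both spares stand at rest in pockets that were empty (within 10 mm of the pocket centre, 5 mm of its floor and 7 degrees of upright); the four other jars are upright within 20 mm of where they were at the start (value of joint drawer below 0.008 m and ((horizontal distance between spare0 and pocket0 below 0.01 m and z of spare0 in the frame of pocket0 between -0.005 and 0.005 m) or (horizontal distance between spare0 and pocket1 below 0.01 m and z of spare0 in the frame of pocket1 between -0.005 and 0.005 m) or (horizontal distance between spare0 and pocket2 below 0.01 m and z of spare0 in the frame of pocket2 between -0.005 and 0.005 m) or (horizontal distance between spare0 and pocket3 below 0.01 m and z of spare0 in the frame of pocket3 between -0.005 and 0.005 m) or (horizontal distance between spare0 and pocket4 below 0.01 m and z of spare0 in the frame of pocket4 between -0.005 and 0.005 m) or (horizontal distance between spare0 and pocket5 below 0.01 m and z of spare0 in the frame of pocket5 between -0.005 and 0.005 m)) and angle between each of spare0, spare1, jar0, jar1, jar2, jar3's own z axis and vertical below 0.12 rad and linear speed of each of spare0, spare1 below 0.02 m/s and ((horizontal distance between spare1 and pocket0 below 0.01 m and z of spare1 in the frame of pocket0 between -0.005 and 0.005 m) or (horizontal distance between spare1 and pocket1 below 0.01 m and z of spare1 in the frame of pocket1 between -0.005 and 0.005 m) or (horizontal distance between spare1 and pocket2 below 0.01 m and z of spare1 in the frame of pocket2 between -0.005 and 0.005 m) or (horizontal distance between spare1 and pocket3 below 0.01 m and z of spare1 in the frame of pocket3 between -0.005 and 0.005 m) or (horizontal distance between spare1 and pocket4 below 0.01 m and z of spare1 in the frame of pocket4 between -0.005 and 0.005 m) or (horizontal distance between spare1 and pocket5 below 0.01 m and z of spare1 in the frame of pocket5 between -0.005 and 0.005 m)) and distance of each of jar0, jar1, jar2, jar3 from where it was at the start of the episode below 0.02 m); the robot touches nothing.
It fails at once if a mug is pushed more than 30 mm away (distance of mug from where it was at the start of the episode above 0.03 m).
It fails at once if a screwdriver is pushed more than 30 mm away (distance of screwdriver from where it was at the start of the episode above 0.03 m).
It fails at once if a tape measure is pushed more than 30 mm away (distance of tape from where it was at the start of the episode above 0.03 m).
It fails at once if a jar that was already in the drawer is lifted more than 20 mm or tipped over 30 degrees (height (world z) of any of jar0, jar1, jar2, jar3 above 0.036 m or angle between any of jar0, jar1, jar2, jar3's own z axis and vertical above 0.52 rad).
It fails at once if a spare is dropped or thrown (over 0.7 m/s while not in the fingers) ((contact force between the fingers and spare0 below 0.05 N and linear speed of spare0 above 0.7 m/s) or (contact force between the fingers and spare1 below 0.05 N and linear speed of spare1 above 0.7 m/s)).
It also fails if it takes over 72 s, if anything falls off the work surface, if the arm or the gripper's body presses on something with over 40 N, if the wrist force passes 120 N, or if a joint passes its speed limit or range.

ROBOT

A 7-joint arm with a two-finger parallel gripper is mounted at the origin on the work surface. World frame = base frame: x ahead of the robot, y to its left, z up, the work surface at z = 0. Lengths are in m, angles in degrees, forces in N, time in s.
With the tool pointing down it reaches from about 0.4 to 0.925 m from the base axis. Payload 4.1 kg.
Tool frame: the origin (TCP) lies midway between the tips of the shut fingers; the grasp point (between the pads) lies 19 mm behind it; z points along the fingers, y is the direction in which the jaws open and shut (so a half turn about z gives the same grasp; the last joint's range is limited). The gripper opens to 85 mm and grips with 20 to 120 N. Pads are 22 mm wide; open, the fingers measure 114 mm over their backs; the gripper's body (76 mm by 85 mm) begins 54 mm behind the grasp point. The pads swing forward as they close: fully open they stand 13 mm farther back than shut.
Start: joints at [-81.131, 22.827, 2.584, 88.041, -1.071, 69.15, -2.905], TCP at [0.163, 0.629, 0.231] pointing down, gripper open.
Joint ranges: [-161.44, 161.44], [-28.35, 127.94], [-78.24, 83.42], [0, 140.83], [-78.03, 258.03], [13.02, 114.36], [-168.23, 168.23]. Speed limits (degrees/s): [147.25, 147.25, 180, 180, 180, 180, 180].

INTERFACE

Orientations are given as [roll, pitch, yaw] about the fixed x, y, z axes, in that order (R = Rz(yaw) Ry(pitch) Rx(roll)).
In Python, from rig import robot gives the robot as it stands.
- The arm moves only by the shell command python3 -m creep 'ROWS' [FORCE]. ROWS is JSON, a list of rows, each a list of 3 entries, a list of its own where there are three numbers: the turn, a rotation vector about the tool's x, y, z in rad, then the shift along the tool's x, y, z in cm, then the finger opening in cm, from 0 to 8.54. A call has 1 to 8 rows; each row is the pose to reach, as a shift and turn from the pose measured when the call began, along the tool's axes at that moment; what a row does not reach only later rows make up. A row lasts 1/12 s, in which the tool goes at most 41.7 mm and 7.16 degrees, less where a joint would pass 70% of its speed; a pose out of reach is approached as far as the arm can. A call with a gripper value outside its range is refused whole. The fingers move at their own pace and stop on an object; FORCE is the grip in N (left out, the last holds). Time passes only in rows, so rows that repeat a pose let the fingers close. It gives the time, the measured TCP pose, the force and the opening at its end, in the units of the state.
- robot.observe(): the state, without advancing time (a new reading comes with each control period).
- robot.camera(name): name is "side" or "top" or "wrist"; returns a dict with "img" (400x640x3 uint8, red, green, blue), "range_z" (400x640 float32, m along the optical axis (not along the pixel's ray), 0 where there is no reading), "K" (3x3 intrinsics, pixels), "k1" (the pictures are not rectified: a ray, as slopes to the right and down, at radius r is drawn at 1 + k1 r^2 times it, then the intrinsics apply), "xyz" and "rotation" of the camera in the world. Camera axes: x right, y down, z forward; pixel columns grow to the right and rows downward; lengths in m; the calibration is good to about 2 mm. A picture is of the moment at which its call begins.
- robot.close_job(): hands the job in, once; it reports no verdict.
The state is a dict: "clock": time; "joints": joint angles; "qvel": joint speeds; "joint_torque": joint torques, N m; "ee_pos": TCP position; "orientation": TCP orientation; "ft_force": force on the tool from outside, world axes, zero at the start; "moment": the same for the moment, N m; "gripper_width": finger opening in m.
Only numpy, scipy, OpenCV 4.12 (cv2) and the standard library are available. Lean on these libraries where they do the work, as an engineer would, in place of code of your own. Each camera call takes 0.05 s, during which the arm holds its last target. There are 200 camera calls.

## Working session

There is one attempt and no reset: what is moved stays moved. The work goes in short steps, Python scripts to look and compute and a shell command to move; the robot and the scene stay as the last step left them, time stands still between calls to the robot, and variables do not carry over. Pictures are saved under pics/ and viewed, on a budget of 10 in all, crops included, one or two more only if the job needs it, and the job is handed in when it is done.

```bash
ls; mkdir -p pics; python3 - <<'E'
from rig import robot
import cv2,numpy as np,pickle
s=robot.observe();print(s)
d={}
for n in("side","top","wrist"):
    c=robot.camera(n);d[n]=c;print(n,c["K"].tolist(),c["k1"],c["xyz"],c["rotation"])
    cv2.imwrite(f"pics/{n}0.png",c["img"][:,:,::-1])
pickle.dump(d,open("c0.pkl","wb"))
E
```

```text
pics
{'clock': 0.0, 'joints': array([-81.13086008,  22.87136072,   2.58006822,  88.11105788,
        -1.0721791 ,  69.148642  ,  -2.90524451]), 'qvel': array([ 0.12601159, -0.00854048,  0.09008956,  0.01248488, -0.11788444,
        0.08751166, -0.00739398]), 'joint_torque': array([-3.33173284e-04, -4.75120926e+01,  1.36414479e+00, -2.54224169e+01,
        1.15173226e-02,  9.54739982e-03,  1.42502748e-05]), 'ee_pos': array([0.16302247, 0.62860569, 0.23029387]), 'orientation': array([-1.79893302e+02,  6.66936595e-03,  1.65464611e+02]), 'ft_force': array([-0.03939777,  0.3147966 ,  0.08473733]), 'moment': array([ 0.03235235, -0.05116759,  0.01269905]), 'gripper_width': 0.08546624286913909}
side [[362.4658102713674, 0.0, 317.9939632124989], [0.0, 362.4658102713674, 201.55002973787828], [0.0, 0.0, 1.0]] -0.00409248119839047 [ 0.02009439 -0.63440872  0.87699637] [-133.1129407    -0.77391869  -38.32972336]
top [[452.7516073961573, 0.0, 315.4441890375433], [0.0, 452.7516073961573, 209.21640330102463], [0.0, 0.0, 1.0]] -0.002421935494170488 [0.41971725 0.03220553 1.26937749] [-175.15206992   -0.6573081   -90.50389027]
wrist [[301.8245270075642, 0.0, 316.8222886679169], [0.0, 301.8245270075642, 205.44815522147053], [0.0, 0.0, 1.0]] -0.04549990819847288 [0.09872082 0.64622515 0.3738186 ] [1.64744641e+02 1.16764256e-01 7.54001540e+01]
```

View pics/top0.png

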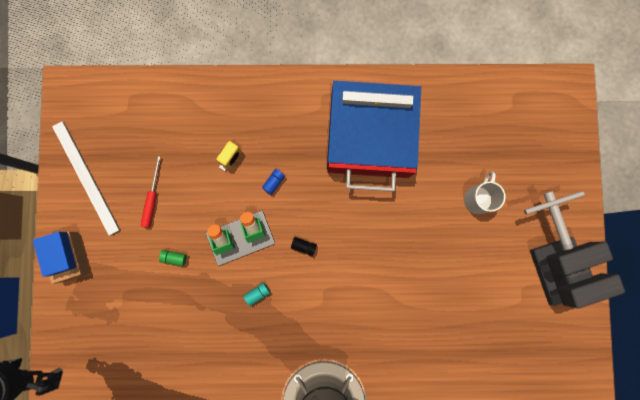

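View pics/side0.png

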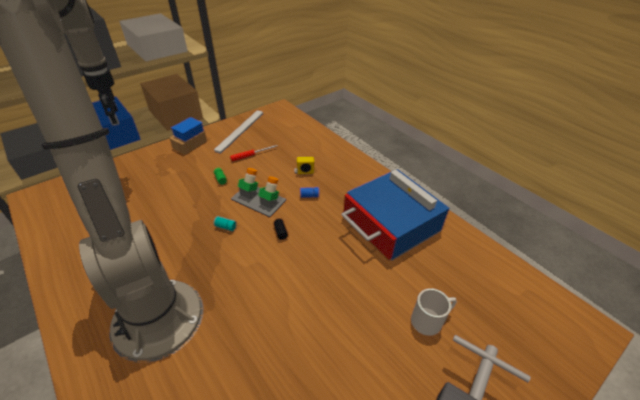

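The top view shows two orange-capped spares in the rack at (215,232) and (248,218). Lookalikes are lying nearby: green (172,258), blue (273,182), black (303,246) and turquoise (257,294). The cabinet is at (375,130) with its handle at (371,187), the mug at (485,197), the tape at (228,155) and the screwdriver at (150,195). I choose the two orange-capped jars in the rack.

```bash
cat > h.py <<'E'
import numpy as np,cv2,pickle
from scipy.spatial.transform import Rotation as R
def dist(c): return np.array([c["k1"],0,0,0,0.])
def ray(c,uv):
    p=cv2.undistortPoints(np.float64(uv).reshape(-1,1,2),c["K"],dist(c))[:,0]
    return R.from_euler("xyz",c["rotation"],degrees=True).apply(np.c_[p,np.ones(len(p))])
def plane(c,uv,z):
    d=ray(c,uv);return c["xyz"]+d*((z-c["xyz"][2])/d[:,2])[:,None]
def cloud(c,mask):
    v,u=np.nonzero(mask&(c["range_z"]>0));return c["xyz"]+ray(c,np.c_[u,v])*c["range_z"][v,u][:,None]
def proj(c,P):
    q=R.from_euler("xyz",c["rotation"],degrees=True).inv().apply(np.atleast_2d(P)-c["xyz"])
    return cv2.projectPoints(q,np.zeros(3),np.zeros(3),c["K"],dist(c))[0][:,0]
def hsv(c): return cv2.cvtColor(c["img"],cv2.COLOR_RGB2HSV)
def blobs(m,amin=20):
    n,l,s,ce=cv2.connectedComponentsWithStats(m.astype(np.uint8));
    return [(l==i,s[i,4],ce[i]) for i in range(1,n) if s[i,4]>=amin]
def totool(P,rpy,tcp,rpy1=None):
    "shift (cm) in tool axes and rotvec"
    A=R.from_euler("xyz",rpy,degrees=True)
    return A.inv().apply(P-np.array(tcp))*100,(A.inv()*R.from_euler("xyz",rpy1,degrees=True)).as_rotvec() if rpy1 is not None else None
E
python3 - <<'E'
from h import *
d=pickle.load(open("c0.pkl","rb"))
c=d["top"];H=hsv(c)
win=np.zeros(H.shape[:2],bool);win[70:205,315:430]=1
for n,m in(("blue",(H[...,0]>105)&(H[...,0]<125)&(H[...,1]>150)),("red",((H[...,0]<4)|(H[...,0]>174))&(H[...,1]>180))):
    b=max(blobs(m&win),key=lambda b:b[1]);r=cv2.minAreaRect(np.argwhere(b[0])[:,::-1].astype(np.float32))
    P=cloud(c,b[0]);print(n,b[1:],plane(c,cv2.boxPoints(r),.106).round(4).tolist(),P[:,2].min(),np.median(P[:,2]),P[:,2].max())
P=cloud(c,win);u=P[(P[:,2]>.07)&(P[:,2]<.09)&(P[:,0]<.55)]
print("handle pts",len(u),u.min(0),u.max(0),u.mean(0))
for n in("top","side"):
    c=d[n];H=hsv(c);m=(H[...,0]>5)&(H[...,0]<14)&(H[...,1]>190)&(H[...,2]>190)
    for b in blobs(m,40): 
        P=cloud(c,b[0]);print(n,b[1:],np.median(P,0).round(4),P.max(0).round(3),P.min(0).round(3),plane(c,[b[2]],.095).round(4))
c=d["top"];H=hsv(c);win[:]=0;win[205:270,200:280]=1
P=cloud(c,win&(H[...,1]<70));print("grey",len(P),np.percentile(P,[5,50,95],axis=0).round(4))
r=cv2.minAreaRect(np.argwhere(max(blobs(win&(H[...,1]<70)),key=lambda b:b[1])[0])[:,::-1].astype(np.float32));print(r,plane(c,cv2.boxPoints(r),np.median(P[:,2])))
im=cv2.resize(c["img"][195:275,180:320],None,fx=5,fy=5,interpolation=2);cv2.imwrite("pics/rack.png",im[:,:,::-1])
E
```

```text
blue (np.int32(6021), array([373.61152632, 128.28898854])) [[0.6439, -0.015, 0.106], [0.8581, -0.031, 0.106], [0.8416, -0.2647, 0.106], [0.6273, -0.245, 0.106]] 0.09811479256652533 0.10668650219575526 0.11424633782722005
red (np.int32(730), array([370.2739726 , 169.67808219])) [[0.6158, -0.0143, 0.106], [0.6399, -0.0162, 0.106], [0.6231, -0.243, 0.106], [0.599, -0.2408, 0.106]] 0.02889755099741942 0.09908901617897126 0.10859235059491179Traceback (most recent call last):
  File "<stdin>", line 9, in <module>
    return umr_minimum(a, axis, None, out, keepdims, initial, where)
ValueError: zero-size array to reduction operation minimum which has no identity
```

```bash
python3 - <<'E'
from h import *
d=pickle.load(open("c0.pkl","rb"))
c=d["top"];H=hsv(c)
win=np.zeros(H.shape[:2],bool);win[176:200,340:402]=1
m=win&(H[...,1]<90)&(H[...,2]>110);b=max(blobs(m),key=lambda b:b[1]);P=cloud(c,b[0])
r=cv2.minAreaRect(np.argwhere(b[0])[:,::-1].astype(np.float32));print("handle",b[1:],P.shape,P.mean(0) if len(P) else 0,plane(c,cv2.boxPoints(r),.082).round(4).tolist())
for n in("top","side"):
    c=d[n];H=hsv(c);m=(H[...,0]>5)&(H[...,0]<14)&(H[...,1]>190)&(H[...,2]>190);m[:, 330:]=0
    for b in blobs(m,40): 
        P=cloud(c,b[0])
        if len(P) and P[:,2].max()>.06 and b[1]<500: print(n,b[1:],np.median(P,0).round(4),P.max(0).round(3),P.min(0).round(3),plane(c,[b[2]],.095).round(4))
c=d["top"];H=hsv(c);win[:]=0;win[205:270,200:280]=1
P=cloud(c,win&(H[...,1]<70));print("grey",len(P),np.percentile(P,[5,50,95],axis=0).round(4))
r=cv2.minAreaRect(np.argwhere(max(blobs(win&(H[...,1]<70)),key=lambda b:b[1])[0])[:,::-1].astype(np.float32));print(r,plane(c,cv2.boxPoints(r),np.median(P[:,2])))
im=cv2.resize(c["img"][195:275,180:320],None,fx=5,fy=5,interpolation=2);cv2.imwrite("pics/rack.png",im[:,:,::-1])
E
```

```text
handle (np.int32(248), array([370.49193548, 185.48387097])) (247, 3) [ 0.58214404 -0.12861625  0.08296594] [[0.608, -0.0641, 0.082], [0.6071, -0.1943, 0.082], [0.5697, -0.1934, 0.082], [0.5707, -0.0635, 0.082]]
top (np.int32(118), array([246.56779661, 217.94067797])) [0.4977 0.1967 0.0963] [0.521 0.214 0.107] [0.48  0.182 0.001] [[0.4979 0.1968 0.095 ]]
top (np.int32(118), array([213.79661017, 230.80508475])) [0.4647 0.2804 0.0975] [0.481 0.298 0.108] [0.449 0.266 0.086] [[0.4652 0.2813 0.095 ]]
grey 1252 [[0.3905 0.1493 0.0045]
 [0.439  0.2266 0.0085]
 [0.5004 0.2848 0.0612]]
((239.8350372314453, 237.87115478515625), (35.251739501953125, 61.098236083984375), 68.96248626708984) [[0.46438932 0.32394171 0.00853686]
 [0.52423214 0.16592416 0.00853686]
 [0.43236003 0.1307536  0.00853686]
 [0.373356   0.28804863 0.00853686]]
```

View pics/rack.png

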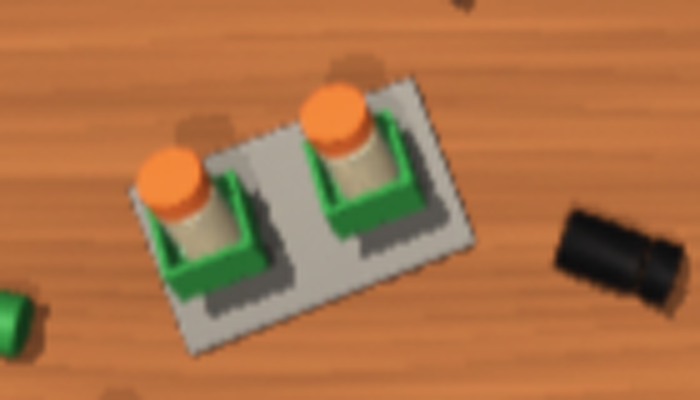

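The crop confirms two clear jars with orange caps in the green cups: cap tops at top-view px (247,218) and (214,231). The black and green cylinders are lying on the table. Next I move to above the handle.

```bash
python3 -m creep '[[[0,0,1.39],[-59,-63,3],4.5],[[0,0,1.39],[-59,-63,3],4.5],[[0,0,1.39],[-59,-63,3],4.5],[[0,0,1.39],[-59,-63,3],4.5],[[0,0,1.39],[-59,-63,3],4.5],[[0,0,1.39],[-59,-63,3],4.5],[[0,0,1.39],[-59,-63,3],4.5],[[0,0,1.39],[-59,-63,3],4.5]]' 60
cat > t.py <<'E'
import sys,numpy as np
from h import *
from rig import robot
a=[float(x) for x in sys.argv[1:]]
s=robot.observe();t,r=totool(np.array(a[:3]),s["orientation"],s["ee_pos"],a[3:6])
print("clk",round(s["clock"],2),"pos",s["ee_pos"].round(4),"rpy",s["orientation"].round(2),"F",s["ft_force"].round(1),"w",round(s["gripper_width"],4))
print("turn",r.round(3),"shift cm",t.round(2))
E
python3 t.py .577 -.127 .2 180 0 85.8
```

```text
clock: 0.82
ee_pos: [0.3229, 0.3345, 0.2197]
orientation: [-180.0, 0.0, 107.8]
ft_force: [0.9, -0.4, 0.2]
gripper_width: 0.045
clk 0.82 pos [0.3229 0.3345 0.2197] rpy [-1.7998e+02  5.0000e-02  1.0783e+02] F [ 0.9 -0.4  0.2] w 0.045
turn [-0.     0.001  0.384] shift cm [-51.71  10.06   2.01]
```

```bash
python3 -m creep '[[[0,0,0.38],[-51.7,10,2],4.5],[[0,0,0.38],[-51.7,10,2],4.5],[[0,0,0.38],[-51.7,10,2],4.5],[[0,0,0.38],[-51.7,10,2],4.5],[[0,0,0.38],[-51.7,10,2],4.5],[[0,0,0.38],[-51.7,10,2],4.5],[[0,0,0.38],[-51.7,10,2],4.5],[[0,0,0.38],[-51.7,10,2],4.5]]'
python3 t.py .577 -.127 .2 180 0 85.8
```

```text
clock: 1.48
ee_pos: [0.4828, 0.0427, 0.2074]
orientation: [180.0, 0.0, 86.1]
ft_force: [0.1, 0.6, -0.8]
gripper_width: 0.0453
clk 1.48 pos [0.4828 0.0427 0.2074] rpy [1.7999e+02 1.0000e-02 8.6080e+01] F [ 0.1  0.6 -0.8] w 0.0453
turn [0.    0.    0.005] shift cm [-16.28  10.56   0.75]
```

```bash
python3 -m creep '[[[0,0,0],[-16.3,10.6,0.7],4.5],[[0,0,0],[-16.3,10.6,0.7],4.5],[[0,0,0],[-16.3,10.6,0.7],4.5],[[0,0,0],[-16.3,10.6,0.7],4.5],[[0,0,0],[-16.3,10.6,0.7],4.5],[[0,0,0],[-16.3,10.6,0.7],4.5]]'
python3 - <<'E'
from h import *
from rig import robot
c=robot.camera("wrist");pickle.dump(c,open("w1.pkl","wb"))
im=c["img"].copy()
for P in([.577,-.127,.082],[.634,-.130,.106]):
    p=proj(c,P)[0];print(p);cv2.circle(im,tuple(int(x) for x in p),4,(0,255,0),1)
cv2.imwrite("pics/w1.png",im[:,:,::-1])
E
python3 t.py .577 -.127 .063 180 0 85.8
```

```text
clock: 1.98
ee_pos: [0.5784, -0.1351, 0.2004]
orientation: [179.9, 0.4, 85.6]
ft_force: [-0.0, -0.8, 1.1]
gripper_width: 0.045
[314.37564931 191.25136937]
[384.4497478  196.11154211]
clk 2.03 pos [ 0.5774 -0.1315  0.2001] rpy [-1.7999e+02  1.7000e-01  8.5720e+01] F [-0.1  0.3  0.1] w 0.045
turn [-0.     0.003 -0.001] shift cm [ 0.49 -0.08 13.71]
```

View pics/w1.png

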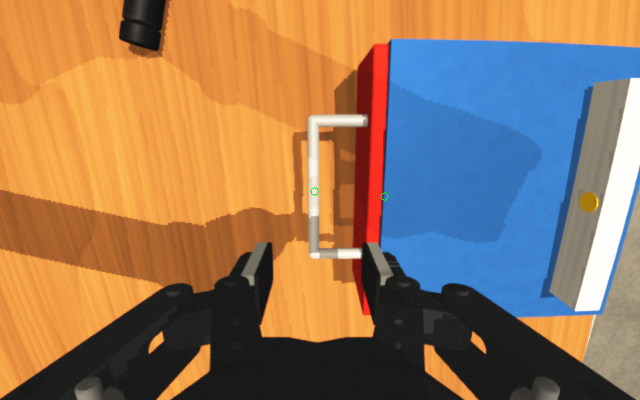

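The wrist view shows the bar at u≈314, v 118–252, and my estimate lands on it at (314,191). I descend, grip and pull.

```bash
python3 -m creep '[[[0,0,0],[0.5,0,4],4.5],[[0,0,0],[0.5,0,8],4.5],[[0,0,0],[0.5,0,11],4.5],[[0,0,0],[0.5,0,13],4.5],[[0,0,0],[0.5,0,13.7],4.5],[[0,0,0],[0.5,0,13.7],2.5],[[0,0,0],[0.5,0,13.7],0],[[0,0,0],[0.5,0,13.7],0]]' 60
python3 t.py .417 -.115 .063 180 0 85.8
```

```text
clock: 2.7
ee_pos: [0.5762, -0.1264, 0.0644]
orientation: [-179.8, 0.1, 85.8]
ft_force: [-15.6, 2.3, 13.2]
gripper_width: 0.009
clk 2.7 pos [ 0.5762 -0.1264  0.0644] rpy [-1.7978e+02  1.0000e-01  8.5770e+01] F [-15.6   2.3  13.2] w 0.009
turn [-0.004  0.002 -0.001] shift cm [ -0.04 -15.96   0.2 ]
```

```bash
python3 -m creep '[[[0,0,0],[0,-1.5,0],0],[[0,0,0],[0,-3.5,0],0],[[0,0,0],[0,-6,0],0],[[0,0,0],[0,-9,0],0],[[0,0,0],[0,-12,0],0],[[0,0,0],[0,-14,0],0],[[0,0,0],[0,-15.1,0],0],[[0,0,0],[0,-15.1,0],0]]'
python3 t.py .417 -.115 .063 180 0 85.8
```

```text
clock: 3.37
ee_pos: [0.4267, -0.1155, 0.0649]
orientation: [179.8, 0.2, 85.8]
ft_force: [7.0, -4.1, -27.8]
gripper_width: 0.0076
clk 3.37 pos [ 0.4267 -0.1155  0.0649] rpy [179.8    0.2   85.76] F [  7.   -4.1 -27.8] w 0.0076
turn [ 0.003  0.003 -0.001] shift cm [-0.02 -0.97  0.18]
```

```bash
python3 -m creep '[[[0,0,0],[0,-0.3,0],0],[[0,0,0],[0,-0.3,0],0],[[0,0,0],[0,-0.3,0],0],[[0,0,0],[0,-0.3,0],0]]'
python3 - <<'E'
from h import *
from rig import robot
c=robot.camera("top");pickle.dump(c,open("top1.pkl","wb"))
im=cv2.resize(c["img"][70:260,290:450],None,fx=3.6,fy=3.1,interpolation=2);cv2.imwrite("pics/top1.png",im[:,:,::-1])
E
```

```text
clock: 3.7
ee_pos: [0.4267, -0.1156, 0.0648]
orientation: [179.4, 0.3, 85.8]
ft_force: [9.0, -3.6, -27.9]
gripper_width: 0.0075
```

View pics/top1.png

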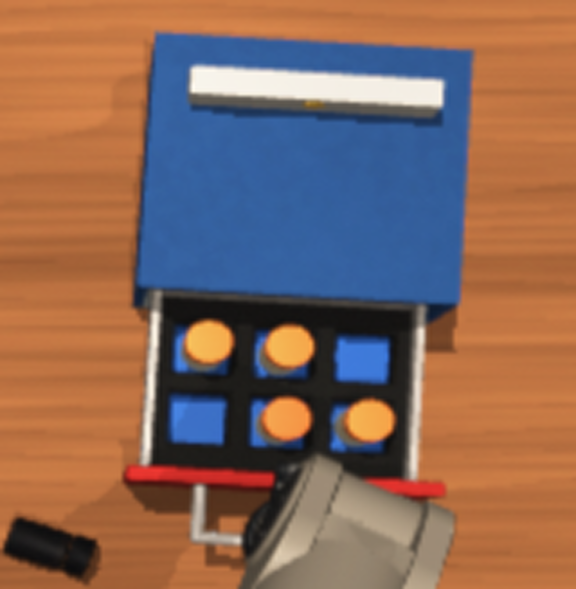

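The drawer is out to the stop. The empty pockets are front-left (pocket2, blue floor at crop px 198,420) and rear-right (pocket3, 362,358). I release the handle and rise.

```bash
python3 -m creep '[[[0,0,0],[0,0,0],4.2],[[0,0,0],[0,0,0],4.2],[[0,0,0],[0,0,0],4.2],[[0,0,0],[0,0,-3],4.2],[[0,0,0],[0,0,-7],4.2],[[0,0,0],[0,0,-11],4.2],[[0,0,0],[0,0,-14],4.2],[[0,0,0],[0,0,-14],4.2]]'
python3 t.py .531 .2106 .161 180 30 21;python3 t.py .50 .12 .23 180 15 50
python3 - <<'E'
from h import *
from rig import robot
c=robot.camera("top");pickle.dump(c,open("top2.pkl","wb"));H=hsv(c)
yaw=np.radians(-4.2);X=np.array([np.cos(yaw),np.sin(yaw)]);Y=np.array([-X[1],X[0]]);O=np.array([.6345,-.130])
P=plane(c,np.argwhere(np.ones((400,640)))[:,::-1],.016)[:,:2].reshape(400,640,2)-O;lx=P@X;ly=P@Y
reg=(lx>-.16)&(lx<-.01)&(abs(ly)<.1)
m=reg&(H[...,0]>100)&(H[...,0]<125)&(H[...,1]>150)
for b in blobs(m,60):
    r=cv2.minAreaRect(np.argwhere(b[0])[:,::-1].astype(np.float32));q=plane(c,[r[0]],.016)[0];print("floor",b[1],r[0],q.round(4),(q[:2]-O)@X,(q[:2]-O)@Y)
m=reg&(H[...,0]>5)&(H[...,0]<20)&(H[...,1]>150)&(H[...,2]>150)
for b in blobs(m,60):
    q=plane(c,[b[2]],.080)[0];print("cap",b[1],b[2],q.round(4),(q[:2]-O)@X,(q[:2]-O)@Y)
E
```

```text
clock: 4.42
ee_pos: [0.4299, -0.1159, 0.2114]
orientation: [178.6, 0.1, 85.8]
ft_force: [0.8, 0.1, -0.2]
gripper_width: 0.0417
clk 4.42 pos [ 0.4299 -0.1159  0.2114] rpy [1.7863e+02 1.4000e-01 8.5760e+01] F [ 0.8  0.1 -0.2] w 0.0417
turn [ 0.318 -0.477  1.098] shift cm [33.32  7.54  5.14]
clk 4.42 pos [ 0.4299 -0.1159  0.2114] rpy [1.7863e+02 1.4000e-01 8.5760e+01] F [ 0.8  0.1 -0.2] w 0.0417
turn [ 0.105 -0.258  0.617] shift cm [24.04  5.29 -1.79]
floor 240 (390.5, 185.5) [ 0.5908 -0.1936  0.016 ] -0.03891132923490811 -0.06661943642885688
floor 253 (344.5, 205.0) [ 0.537  -0.0641  0.016 ] -0.10202569676024364 0.0586149467823864
cap 145 [347.64137931 179.75172414] [ 0.5983 -0.0685  0.08  ] -0.04063995861197636 0.05872703471950627
cap 144 [370.02083333 181.20138889] [ 0.594  -0.1279  0.08  ] -0.04057935778771586 -0.0008269020500109148
cap 145 [369.2        204.55862069] [ 0.5317 -0.1245  0.08  ] -0.1029089624328766 -0.0020383414069029735
cap 147 [392.2244898 205.0952381] [ 0.5298 -0.1854  0.08  ] -0.10033486941031072 -0.06295382239427676
```

```bash
python3 -m creep '[[[0.318,-0.477,1.098],[33.3,7.5,5.1],7],[[0.318,-0.477,1.098],[33.3,7.5,5.1],7],[[0.318,-0.477,1.098],[33.3,7.5,5.1],7],[[0.318,-0.477,1.098],[33.3,7.5,5.1],7],[[0.318,-0.477,1.098],[33.3,7.5,5.1],7],[[0.318,-0.477,1.098],[33.3,7.5,5.1],7],[[0.318,-0.477,1.098],[33.3,7.5,5.1],7],[[0.318,-0.477,1.098],[33.3,7.5,5.1],7]]'
python3 t.py .531 .2106 .161 180 30 21
```

```text
clock: 5.13
ee_pos: [0.521, 0.1916, 0.1603]
orientation: [-176.8, 24.1, 36.2]
ft_force: [0.8, -0.2, 1.2]
gripper_width: 0.0701
clk 5.13 pos [0.521  0.1916 0.1603] rpy [-176.78   24.11   36.2 ] F [ 0.8 -0.2  1.2] w 0.0701
turn [ 0.065 -0.095  0.239] shift cm [ 1.73 -0.99 -0.8 ]
```

```bash
python3 -m creep '[[[0.065,-0.095,0.239],[1.7,-1,-0.8],7],[[0.065,-0.095,0.239],[1.7,-1,-0.8],7],[[0.065,-0.095,0.239],[1.7,-1,-0.8],7],[[0.065,-0.095,0.239],[1.7,-1,-0.8],7],[[0.065,-0.095,0.239],[1.7,-1,-0.8],7]]'
python3 t.py .531 .2106 .161 180 30 21
python3 - <<'E'
from h import *
from rig import robot
s=robot.observe();print(s["joints"].round(1))
c=robot.camera("wrist");pickle.dump(c,open("w2.pkl","wb"));H=hsv(c)
m=(H[...,0]>5)&(H[...,0]<14)&(H[...,1]>190)&(H[...,2]>170)
im=c["img"].copy()
for P in([.4967+.0,.1972,.0972],):
    p=proj(c,P)[0];print(p);cv2.circle(im,tuple(int(x) for x in p),4,(0,255,255),1)
for b in blobs(m,300):
    P=cloud(c,b[0]);print(b[1:],np.median(P,0),len(P))
cv2.imwrite("pics/w2.png",im[:,:,::-1])
E
```

```text
clock: 5.55
ee_pos: [0.5304, 0.2089, 0.1611]
orientation: [-180.0, 30.0, 21.0]
ft_force: [0.3, -0.3, -0.0]
gripper_width: 0.0702
clk 5.55 pos [0.5304 0.2089 0.1611] rpy [-179.99   30.     20.96] F [ 0.3 -0.3 -0. ] w 0.0702
turn [-0.001 -0.    -0.001] shift cm [ 0.1  -0.14 -0.05]
[-49.7  44.1  42.1  81.4 -21.9  95.  -73.8]
[316.30781983 213.3710433 ]
(np.int32(303), array([632.59405941, 190.28382838])) [ 0.59500199 -0.05003433  0.07419447] 302
(np.int32(1686), array([315.10972716, 207.8202847 ])) [0.50071587 0.19947538 0.09565424] 1676
(np.int32(487), array([612.24640657, 244.8275154 ])) [ 0.53864866 -0.10804004  0.07490446] 485
```

View pics/w2.png

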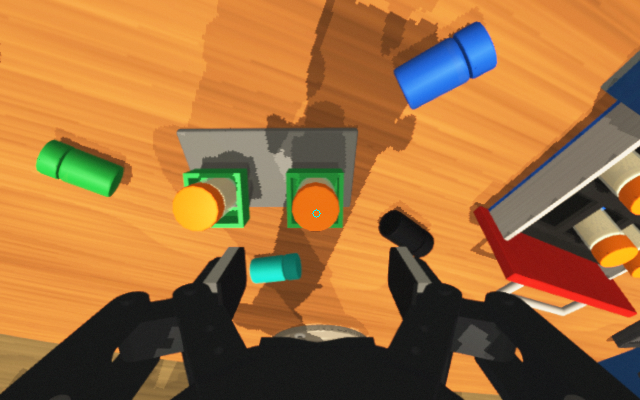

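The rack is aligned in the wrist view, with the right spare's cap at px (315,208) and my prediction at (316,213). So the jar sits about 3–4 mm further along +x. I go down its axis and grip.

```bash
python3 -m creep '[[[0,0,0],[0.4,-0.2,3],7],[[0,0,0],[0.4,-0.2,6],7],[[0,0,0],[0.4,-0.2,9],7],[[0,0,0],[0.4,-0.2,10.9],7],[[0,0,0],[0.4,-0.2,10.9],7],[[0,0,0],[0.4,-0.2,10.9],3],[[0,0,0],[0.4,-0.2,10.9],2.5],[[0,0,0],[0.4,-0.2,10.9],2.5]]' 40
python3 -m creep '[[[0,0,0],[0,0,0],2.5],[[0,0,0],[0,0,0],2.5]]'
```

```text
clock: 6.27
ee_pos: [0.4839, 0.1932, 0.067]
orientation: [-179.9, 29.7, 21.0]
ft_force: [0.9, 1.1, 5.7]
gripper_width: 0.0353
clock: 6.43
ee_pos: [0.4847, 0.1933, 0.0681]
orientation: [-179.9, 29.6, 21.0]
ft_force: [-1.3, 0.1, 0.2]
gripper_width: 0.0354
```

```bash
python3 -m creep '[[[0,0,0],[0,0,-1],2.5],[[0,0,0],[0,0,-3],2.5],[[0,0,0],[0,0,-6],2.5],[[0,0,0],[0,0,-9],2.5],[[0,0,0],[0,0,-11],2.5],[[0,0,0],[0,0,-12],2.5]]'
python3 t.py .59 -.1914 .20 180 0 -4.2
```

```text
clock: 6.93
ee_pos: [0.5431, 0.215, 0.1755]
orientation: [-180.0, 29.3, 21.0]
ft_force: [0.7, 0.1, -1.1]
gripper_width: 0.035
clk 6.93 pos [0.5431 0.215  0.1755] rpy [-179.96   29.26   21.03] F [ 0.7  0.1 -1.1] w 0.035
turn [0.112 0.503 0.43 ] shift cm [-10.1   39.62   2.82]
```

```bash
python3 -m creep '[[[0.112,0.503,0.43],[-2,4,0],2.5],[[0.112,0.503,0.43],[-4,8,0],2.5],[[0.112,0.503,0.43],[-6,13,0],2.5],[[0.112,0.503,0.43],[-7,18,1],2.5],[[0.112,0.503,0.43],[-8,22,1],2.5],[[0.112,0.503,0.43],[-9,26,2],2.5],[[0.112,0.503,0.43],[-9.5,30,2.5],2.5],[[0.112,0.503,0.43],[-10.1,34,2.8],2.5]]'
python3 t.py .59 -.1914 .20 180 0 -4.2
```

```text
clock: 7.6
ee_pos: [0.5638, -0.1149, 0.2008]
orientation: [-179.8, -0.0, -4.2]
ft_force: [1.9, 0.4, -0.5]
gripper_width: 0.0349
clk 7.6 pos [ 0.5638 -0.1149  0.2008] rpy [-1.7983e+02 -1.0000e-02 -4.1900e+00] F [ 1.9  0.4 -0.5] w 0.0349
turn [-0.003 -0.     0.   ] shift cm [3.17 7.44 0.06]
```

```bash
python3 -m creep '[[[0,0,0],[1.2,3,1],2.5],[[0,0,0],[2.5,6,2],2.5],[[0,0,0],[3.2,7.4,4],2.5],[[0,0,0],[3.2,7.4,5],2.5],[[0,0,0],[3.2,7.4,5],2.5],[[0,0,0],[3.2,7.4,5],2.5]]'
python3 - <<'E'
from h import *
from rig import robot
c=robot.camera("wrist");c2=robot.camera("side");pickle.dump((c,c2),open("w3.pkl","wb"))
im=c["img"].copy()
for P in([.59,-.1914,.04],[.5373,-.0632,.04]):
    p=proj(c,P)[0];print(p);cv2.circle(im,tuple(int(x) for x in p),4,(0,255,255),1)
s=cv2.resize(c2["img"][130:280,310:470],None,fx=2.5,fy=400/150,interpolation=2)
cv2.imwrite("pics/w3.png",np.hstack([im[:,120:520],s])[:,:,::-1])
E
python3 t.py .59 -.1914 .052 180 0 -4.2
```

```text
clock: 8.1
ee_pos: [0.5898, -0.1895, 0.1498]
orientation: [-179.8, 0.1, -4.1]
ft_force: [0.7, 0.8, -0.2]
gripper_width: 0.0354
[320.21836135 201.83803788]
[187.0680915  266.01814829]
clk 8.2 pos [ 0.5909 -0.1894  0.1512] rpy [-1.7978e+02 -5.0000e-02 -4.0700e+00] F [ 0.5  1.6 -0.9] w 0.035
turn [-0.004 -0.001  0.002] shift cm [-0.08  0.25  9.92]
```

View pics/w3.png

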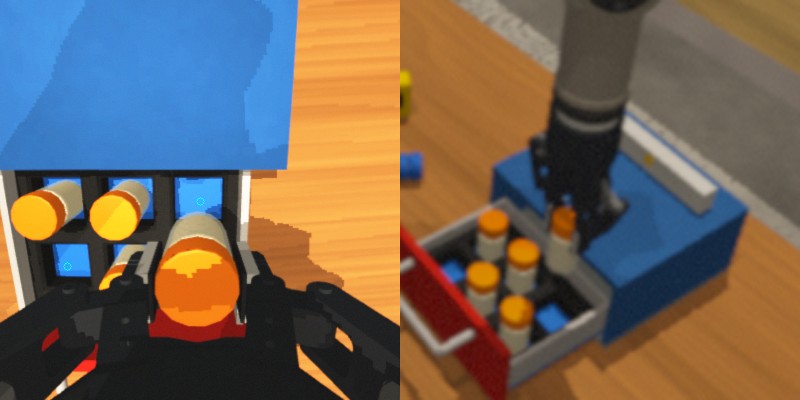

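Pocket3's floor is seen where expected, at pane (201,200), and the jar in hand is upright. I measure how it sits in the hand.

```bash
python3 - <<'E'
from h import *
c,c2=pickle.load(open("w3.pkl","rb"));H=hsv(c)
m=(H[...,0]>3)&(H[...,0]<28)&(H[...,1]>170)&(H[...,2]>120);m[:220]=0;m[:,:270]=0;m[:,370:]=0
m[330:]=0
b=max(blobs(m),key=lambda b:b[1]);P=cloud(c,b[0]);print(b[1:],np.percentile(P[:,2],[2,10,30,50,70,90,98]).round(4))
X=np.array([.9973,-.0732]);Y=np.array([.0732,.9973]);T=np.array([.5905,-.1895])
zt=np.median(P[P[:,2]>np.percentile(P[:,2],50),2]);t=P[P[:,2]>zt-.003]
a=(t[:,:2]-T);print(zt,len(t));
for ax in(X,Y):print(np.percentile(a@ax,[0.5,50,99.5]).round(4))
A=np.c_[t[:,:2]-t[:,:2].mean(0),np.ones(len(t))];print("slope",np.linalg.lstsq(A,t[:,2],rcond=None)[0])
# jar body side wall / top pocket rim
m=(H[...,0]>100)&(H[...,0]<125)&(H[...,1]>150);m[:172]=0
for b in blobs(m,150):
    v,u=np.nonzero(b[0]);q=plane(c,np.c_[u,v],.016)[:,:2]-[.6345,-.130];print("blue",b[1:],np.percentile(q@X,[1,99]).round(4),np.percentile(q@Y,[1,99]).round(4))
E
```

```text
(np.int32(6101), array([316.60990002, 282.43271595])) [0.1674 0.1768 0.1828 0.1833 0.1838 0.1843 0.1848]
0.183885550236182 5200
[-0.0161  0.0016  0.0174]
[-0.0161  0.0004  0.0172]
slope [-0.04756136 -0.00353292  0.18346004]
blue (np.int32(1092), array([  8.6474359 , 199.79120879])) [-0.0831 -0.0169] [0.2283 0.2681]
blue (np.int32(198), array([179.28787879, 179.63131313])) [-0.0297 -0.0221] [0.0481 0.084 ]
blue (np.int32(476), array([257.0987395 , 190.56932773])) [-0.0623 -0.0223] [-0.0196  0.0218]
blue (np.int32(1818), array([318.14686469, 195.3129813 ])) [-0.0613 -0.0223] [-0.085  -0.0404]
blue (np.int32(1167), array([191.33676093, 259.86461011])) [-0.1253 -0.0897] [0.048  0.0839]
```

```bash
python3 -m creep '[[[0,0.02,0],[0,0.1,2],2.5],[[0,0.04,0],[0,0.1,4],2.5],[[0,0.04,0],[0,0.1,6],2.5],[[0,0.04,0],[0,0.1,7.5],2.5],[[0,0.04,0],[0,0.1,8.5],2.5],[[0,0.04,0],[0,0.1,9.3],2.5],[[0,0.04,0],[0,0.1,9.7],2.5],[[0,0.04,0],[0,0.1,9.7],2.5]]'
python3 t.py .5909 -.1906 .050 180 0 -4.2
```

```text
clock: 8.87
ee_pos: [0.591, -0.1898, 0.0539]
orientation: [-179.8, -2.3, -4.1]
ft_force: [-0.5, -1.2, -1.7]
gripper_width: 0.0349
clk 8.87 pos [ 0.591  -0.1898  0.0539] rpy [-179.78   -2.31   -4.05] F [-0.5 -1.2 -1.7] w 0.0349
turn [-0.004 -0.04   0.003] shift cm [-0.02  0.08  0.39]
```

```bash
python3 -m creep '[[[0,0,0],[0,0.05,0.2],2.5],[[0,0,0],[0,0.05,0.35],2.5],[[0,0,0],[0,0.05,0.4],2.5],[[0,0,0],[0,0.05,0.4],2.5]]'
```

```text
clock: 9.2
ee_pos: [0.5913, -0.1905, 0.0502]
orientation: [-179.8, -2.3, -4.1]
ft_force: [0.0, 0.2, -1.3]
gripper_width: 0.0348
```

```bash
python3 -m creep '[[[0,0,0],[0,0,0.15],2.5],[[0,0,0],[0,0,0.25],2.5],[[0,0,0],[0,0,0.25],2.5],[[0,0,0],[0,0,0.25],2.5]]'
```

```text
clock: 9.53
ee_pos: [0.5922, -0.1908, 0.0491]
orientation: [-179.8, -2.4, -4.1]
ft_force: [-0.1, 1.0, 4.7]
gripper_width: 0.035
```

Force is now 4.7 N upward, so the jar is on the floor. I open a little and rise.

```bash
python3 -m creep '[[[0,0,0],[0,0,0],3.8],[[0,0,0],[0,0,0],4.4],[[0,0,0],[0,0,0],4.4],[[0,0,0],[0,0,0],4.4],[[0,0,0],[0,0,-2],4.4],[[0,0,0],[0,0,-5],4.4],[[0,0,0],[0,0,-9],4.4],[[0,0,0],[0,0,-13],4.4]]'
python3 - <<'E'
from h import *
from rig import robot
c=robot.camera("wrist");pickle.dump(c,open("w4.pkl","wb"));cv2.imwrite("pics/w4.png",c["img"][:,:,::-1])
E
python3 t.py .4986 .2946 .161 180 30 21
```

```text
clock: 10.2
ee_pos: [0.5856, -0.1906, 0.1794]
orientation: [-179.8, -2.3, -4.1]
ft_force: [-0.2, -0.7, 0.1]
gripper_width: 0.0439
clk 10.25 pos [ 0.5902 -0.1938  0.1884] rpy [-179.9    -3.13   -4.13] F [ 2.2 -2.3  4.7] w 0.0439
turn [-0.105 -0.569 -0.432] shift cm [-12.78 -48.05   2.13]
```

View pics/w4.png

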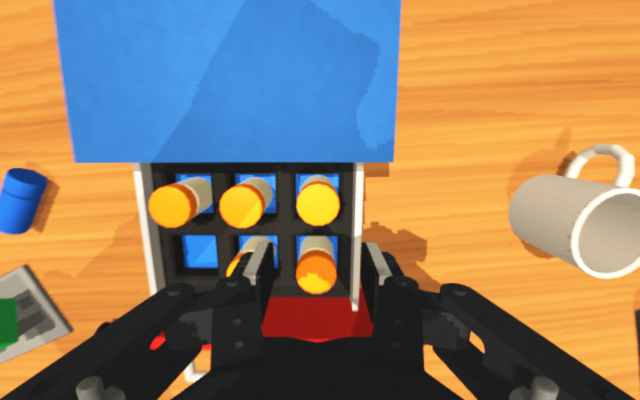

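The spare stands upright in pocket3, with its cap at (318,201). I move to the second spare.

```bash
python3 -m creep '[[[-0.105,-0.569,-0.432],[-12.8,-48,2.1],7],[[-0.105,-0.569,-0.432],[-12.8,-48,2.1],7],[[-0.105,-0.569,-0.432],[-12.8,-48,2.1],7],[[-0.105,-0.569,-0.432],[-12.8,-48,2.1],7],[[-0.105,-0.569,-0.432],[-12.8,-48,2.1],7],[[-0.105,-0.569,-0.432],[-12.8,-48,2.1],7],[[-0.105,-0.569,-0.432],[-12.8,-48,2.1],7],[[-0.105,-0.569,-0.432],[-12.8,-48,2.1],7]]'
python3 t.py .4989 .2943 .161 180 30 21
```

```text
clock: 10.92
ee_pos: [0.5266, 0.1398, 0.1652]
orientation: [180.0, 30.1, 21.1]
ft_force: [1.4, -0.1, 0.5]
gripper_width: 0.0699
clk 10.92 pos [0.5266 0.1398 0.1652] rpy [180.    30.09  21.11] F [ 1.4 -0.1  0.5] w 0.0699
turn [0.001 0.002 0.002] shift cm [  2.79 -15.42  -1.13]
```

```bash
python3 -m creep '[[[0,0,0],[1,-4,-1],7],[[0,0,0],[2,-8,-1.1],7],[[0,0,0],[2.5,-12,-1.1],7],[[0,0,0],[2.8,-15.4,-1.1],7],[[0,0,0],[2.8,-15.4,-1.1],7],[[0,0,0],[2.8,-15.4,-1.1],7],[[0,0,0],[2.8,-15.4,-1.1],7]]'
python3 t.py .4989 .2943 .161 180 30 21
python3 - <<'E'
from h import *
from rig import robot
c=robot.camera("wrist");pickle.dump(c,open("w5.pkl","wb"));H=hsv(c)
m=(H[...,0]>5)&(H[...,0]<26)&(H[...,1]>190)&(H[...,2]>170);m[:,:230]=0;m[:,400:]=0
print(proj(c,[.4643,.281,.0972]))
for b in blobs(m,300):
    if b[1]<5000: P=cloud(c,b[0]);print(b[1:],np.median(P,0),len(P))
c=pickle.load(open("w2.pkl","rb"))
E
```

```text
clock: 11.5
ee_pos: [0.4991, 0.2933, 0.1604]
orientation: [179.9, 30.1, 21.1]
ft_force: [-0.7, -1.2, 0.6]
gripper_width: 0.07
clk 11.5 pos [0.4991 0.2933 0.1604] rpy [179.9   30.11  21.06] F [-0.7 -1.2  0.6] w 0.07
turn [0.002 0.002 0.001] shift cm [-0.01 -0.1  -0.06]
[[316.31685112 214.92449955]]
(np.int32(1650), array([314.21636364, 209.26969697])) [0.46816737 0.28420514 0.09577439] 1644
```

```bash
python3 -m creep '[[[0,0,0],[0.3,-0.2,3],7],[[0,0,0],[0.3,-0.2,6],7],[[0,0,0],[0.3,-0.2,9],7],[[0,0,0],[0.3,-0.2,10.9],7],[[0,0,0],[0.3,-0.2,10.9],7],[[0,0,0],[0.3,-0.2,10.9],3],[[0,0,0],[0.3,-0.2,10.9],2.5],[[0,0,0],[0.3,-0.2,10.9],2.5]]' 40
python3 -m creep '[[[0,0,0],[0,0,0],2.5],[[0,0,0],[0,0,0],2.5]]'
```

```text
clock: 12.22
ee_pos: [0.4523, 0.2755, 0.0664]
orientation: [179.9, 29.9, 20.9]
ft_force: [-0.6, 0.3, 3.1]
gripper_width: 0.0351
clock: 12.38
ee_pos: [0.4531, 0.2755, 0.0674]
orientation: [179.9, 29.8, 20.9]
ft_force: [-0.6, -0.3, 1.4]
gripper_width: 0.0353
```

```bash
python3 -m creep '[[[0,0,0],[0,0,-1],2.5],[[0,0,0],[0,0,-3],2.5],[[0,0,0],[0,0,-6],2.5],[[0,0,0],[0,0,-9],2.5],[[0,0,0],[0,0,-11],2.5],[[0,0,0],[0,0,-12],2.5]]'
python3 t.py .5375 -.0627 .19 180 0 -4.2
```

```text
clock: 12.88
ee_pos: [0.5119, 0.2975, 0.1748]
orientation: [179.9, 29.4, 20.9]
ft_force: [0.0, -0.7, -0.4]
gripper_width: 0.035
clk 12.88 pos [0.5119 0.2975 0.1748] rpy [179.91  29.43  20.88] F [ 0.  -0.7 -0.4] w 0.035
turn [0.114 0.505 0.428] shift cm [-9.84 34.56  3.86]
```

```bash
python3 -m creep '[[[0.114,0.505,0.428],[-2,4,0],2.5],[[0.114,0.505,0.428],[-4,8,0],2.5],[[0.114,0.505,0.428],[-6,12,0],2.5],[[0.114,0.505,0.428],[-7,16,1],2.5],[[0.114,0.505,0.428],[-8,20,1],2.5],[[0.114,0.505,0.428],[-9,24,2],2.5],[[0.114,0.505,0.428],[-9.5,28,2.5],2.5],[[0.114,0.505,0.428],[-9.8,31.5,3.2],2.5]]'
python3 t.py .5375 -.0627 .15 180 0 -4.2
```

```text
clock: 13.55
ee_pos: [0.5282, -0.0313, 0.1964]
orientation: [-179.8, -0.0, -4.1]
ft_force: [1.5, 0.1, -1.6]
gripper_width: 0.0353
clk 13.55 pos [ 0.5282 -0.0313  0.1964] rpy [-1.798e+02 -4.000e-02 -4.140e+00] F [ 1.5  0.1 -1.6] w 0.0353
turn [-0.004 -0.001  0.001] shift cm [1.15 3.08 4.63]
```

```bash
python3 -m creep '[[[0,0,0],[0.6,1.5,1],2.5],[[0,0,0],[1.1,3,2.5],2.5],[[0,0,0],[1.1,3.1,4],2.5],[[0,0,0],[1.1,3.1,4.6],2.5],[[0,0,0],[1.1,3.1,4.6],2.5],[[0,0,0],[1.1,3.1,4.6],2.5]]'
python3 - <<'E'
from h import *
from rig import robot
c=robot.camera("wrist");s=robot.observe();pickle.dump(c,open("w6.pkl","wb"));H=hsv(c)
T=s["ee_pos"];X=np.array([.9973,-.0732]);Y=np.array([.0732,.9973])
m=(H[...,0]>3)&(H[...,0]<28)&(H[...,1]>170)&(H[...,2]>120);m[:220]=0;m[:,:270]=0;m[:,370:]=0;m[330:]=0
b=max(blobs(m),key=lambda b:b[1]);P=cloud(c,b[0])
zt=np.median(P[P[:,2]>np.percentile(P[:,2],50),2]);t=P[P[:,2]>zt-.003]
a=t[:,:2]-T[:2];print("TCP",T.round(4),"cap z-TCP",zt-T[2],len(t))
for ax in(X,Y):print(np.percentile(a@ax,[0.5,50,99.5]).round(4))
A=np.c_[a@X,a@Y,np.ones(len(t))];print("slope",np.linalg.lstsq(A,t[:,2],rcond=None)[0])
m=(H[...,0]>100)&(H[...,0]<125)&(H[...,1]>150)
for b in blobs(m,150):
    v,u=np.nonzero(b[0]);q=plane(c,np.c_[u,v],.016)[:,:2]-[.6345,-.130];print("blue",b[1:],np.percentile(q@X,[1,99]).round(4),np.percentile(q@Y,[1,99]).round(4))
E
python3 t.py .5375 -.0627 .054 180 0 -4.2
```

```text
clock: 14.05
ee_pos: [0.5369, -0.0622, 0.1503]
orientation: [-179.8, 0.0, -4.1]
ft_force: [0.7, 0.2, -1.6]
gripper_width: 0.0352
TCP [ 0.5374 -0.0621  0.1508] cap z-TCP 0.03415560984677382 5251
[-0.0163  0.0013  0.0172]
[-0.0164  0.0004  0.0176]
slope [-0.04528181  0.02073276  0.18464371]
blue (np.int32(27120), array([422.95556785,  33.46308997])) [0.0085 0.0673] [-0.1997  0.1388]
blue (np.int32(3243), array([ 97.41319766, 140.17175455])) [-0.0837 -0.0163] [0.2339 0.2976]
blue (np.int32(194), array([298.54123711, 108.09278351])) [-0.0347 -0.0176] [0.0642 0.0838]
blue (np.int32(482), array([375.12863071, 124.82572614])) [-0.0628 -0.0181] [-0.0123  0.0181]
blue (np.int32(155), array([451.4516129 , 106.70967742])) [-0.0288 -0.0175] [-0.0772 -0.0489]
blue (np.int32(276), array([451.49637681, 149.9057971 ])) [-0.0625 -0.049 ] [-0.084  -0.0491]
blue (np.int32(1847), array([317.47157553, 195.61234434])) [-0.1232 -0.0842] [0.0389 0.0835]
blue (np.int32(480), array([379.17916667, 190.27083333])) [-0.1241 -0.084 ] [-0.0234  0.0183]
clk 14.1 pos [ 0.5374 -0.0621  0.1508] rpy [-1.7978e+02 -7.0000e-02 -4.0700e+00] F [-0.3  0.2 -2. ] w 0.0351
turn [-0.004 -0.001  0.002] shift cm [0.01 0.1  9.68]
```

```bash
python3 -m creep '[[[0,0.02,0],[0.1,0,2],2.5],[[0,0.04,0],[0.1,0,4],2.5],[[0,0.04,0],[0.1,0,6],2.5],[[0,0.04,0],[0.1,0,7.5],2.5],[[0,0.04,0],[0.1,0,8.5],2.5],[[0,0.04,0],[0.1,0,9.3],2.5],[[0,0.04,0],[0.1,0,9.7],2.5],[[0,0.04,0],[0.1,0,9.7],2.5]]'
python3 -m creep '[[[0,0,0],[0,0,0.2],2.5],[[0,0,0],[0,0,0.35],2.5],[[0,0,0],[0,0,0.4],2.5],[[0,0,0],[0,0,0.4],2.5]]'
```

```text
clock: 14.77
ee_pos: [0.5386, -0.0616, 0.0537]
orientation: [-179.8, -2.3, -4.0]
ft_force: [0.4, 0.2, 0.4]
gripper_width: 0.035
clock: 15.1
ee_pos: [0.539, -0.0616, 0.05]
orientation: [-179.8, -2.4, -4.0]
ft_force: [0.1, -0.8, -0.8]
gripper_width: 0.0352
```

```bash
python3 -m creep '[[[0,0,0],[0,0,0.15],2.5],[[0,0,0],[0,0,0.25],2.5],[[0,0,0],[0,0,0.25],2.5],[[0,0,0],[0,0,0.25],2.5]]'
```

```text
clock: 15.43
ee_pos: [0.5403, -0.0617, 0.0487]
orientation: [-179.7, -2.5, -4.1]
ft_force: [-1.2, 0.6, 6.6]
gripper_width: 0.0352
```

Contact at 6.6 N. I release and rise.

```bash
python3 -m creep '[[[0,0,0],[0,0,0],3.8],[[0,0,0],[0,0,0],4.4],[[0,0,0],[0,0,0],4.4],[[0,0,0],[0,0,0],4.4],[[0,0,0],[0,0,-2],4.4],[[0,0,0],[0,0,-5],4.4],[[0,0,0],[0,0,-9],4.4],[[0,0,0],[0,0,-13],4.4]]'
python3 - <<'E'
from h import *
from rig import robot
c=robot.camera("wrist");pickle.dump(c,open("w7.pkl","wb"));cv2.imwrite("pics/w7.png",c["img"][:,:,::-1])
E
python3 t.py .38 -.112 .2 180 0 85.8
```

```text
clock: 16.1
ee_pos: [0.5334, -0.0621, 0.1791]
orientation: [-179.8, -2.3, -4.1]
ft_force: [1.3, 0.9, 0.8]
gripper_width: 0.0442
clk 16.15 pos [ 0.5386 -0.0639  0.1868] rpy [-179.68   -3.12   -4.17] F [ 3.3 -2.6  3.7] w 0.0439
turn [ 0.038 -0.047 -1.57 ] shift cm [-15.37   5.94  -2.19]
```

View pics/w7.png

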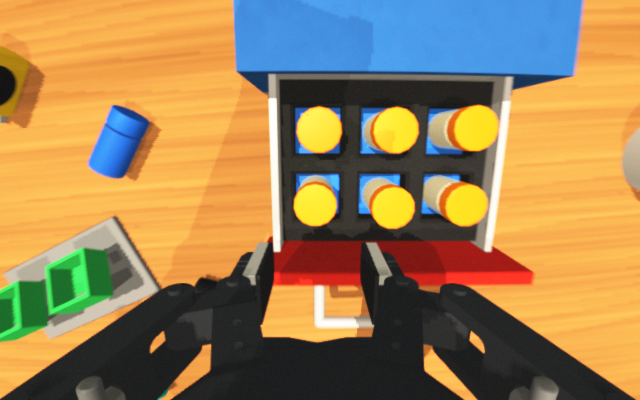

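All six jars stand upright in their pockets and the rack cups are empty. I move in front of the handle with fingers shut, tool down, to push.

```bash
python3 t.py .396 -.1135 .2 180 0 -4.2; python3 -m creep '[[[0,-0.05,0],[-3,1,-2],2],[[0,-0.05,0],[-6,2,-2],0],[[0,-0.05,0],[-9,3,-2],0],[[0,-0.05,0],[-12,4,-2],0],[[0,-0.05,0],[-13.9,6,-2],0],[[0,-0.05,0],[-13.9,6,-2],0],[[0,-0.05,0],[-13.9,6,-2],0],[[0,-0.05,0],[-13.9,6,-2],0]]'
python3 t.py .396 -.1135 .066 180 0 -4.2
```

```text
clk 16.15 pos [ 0.5386 -0.0639  0.1868] rpy [-179.68   -3.12   -4.17] F [ 3.3 -2.6  3.7] w 0.0439
turn [-0.006 -0.054  0.001] shift cm [-13.77   5.97  -2.1 ]
clock: 16.82
ee_pos: [0.3953, -0.1132, 0.1992]
orientation: [-179.6, -0.3, -4.1]
ft_force: [0.4, 1.0, 0.1]
gripper_width: 0.0001
clk 16.82 pos [ 0.3953 -0.1132  0.1992] rpy [-179.57   -0.34   -4.14] F [0.4 1.  0.1] w 0.0001
turn [-0.008 -0.006  0.001] shift cm [-0.    0.13 13.32]
```

```bash
python3 -m creep '[[[0,0,0],[0,0.1,2.5],0],[[0,0,0],[0,0.1,5],0],[[0,0,0],[0,0.1,7.5],0],[[0,0,0],[0,0.1,10],0],[[0,0,0],[0,0.1,12],0],[[0,0,0],[0,0.1,13.2],0],[[0,0,0],[0,0.1,13.2],0],[[0,0,0],[0,0.1,13.2],0]]'
python3 t.py .56 -.126 .066 180 0 -4.2
```

```text
clock: 17.48
ee_pos: [0.3959, -0.1142, 0.0662]
orientation: [-179.8, -0.1, -4.2]
ft_force: [0.4, -0.8, 1.1]
gripper_width: 0.0002
clk 17.48 pos [ 0.3959 -0.1142  0.0662] rpy [-1.7978e+02 -1.5000e-01 -4.1800e+00] F [ 0.4 -0.8  1.1] w 0.0002
turn [-0.004 -0.003  0.   ] shift cm [16.45 -0.02  0.06]
```

```bash
python3 -m creep '[[[0,0,0],[0.5,0,0],0],[[0,0,0],[1,0,0],0],[[0,0,0],[1.5,0,0],0],[[0,0,0],[2,0,0],0],[[0,0,0],[2.7,0,0],0],[[0,0,0],[3.5,0,0],0],[[0,0,0],[4.3,0,0],0],[[0,0,0],[5.2,0,0],0]]'
python3 -m creep '[[[0,0,0],[0.9,0,0],0],[[0,0,0],[1.9,0,0],0],[[0,0,0],[2.9,0,0],0],[[0,0,0],[3.9,0,0],0],[[0,0,0],[4.9,0,0],0],[[0,0,0],[5.9,0,0],0],[[0,0,0],[6.7,0,0],0],[[0,0,0],[7.2,0,0],0]]'
python3 t.py .56 -.126 .066 180 0 -4.2
```

```text
clock: 18.15
ee_pos: [0.4484, -0.1178, 0.0663]
orientation: [-179.7, -0.1, -4.2]
ft_force: [-2.7, 0.3, 3.3]
gripper_width: 0.0
clock: 18.82
ee_pos: [0.5219, -0.1231, 0.0665]
orientation: [-179.8, -0.2, -4.1]
ft_force: [-2.2, -0.2, 0.9]
gripper_width: 0.0002
clk 18.82 pos [ 0.5219 -0.1231  0.0665] rpy [-179.78   -0.19   -4.14] F [-2.2 -0.2  0.9] w 0.0002
turn [-0.004 -0.003  0.001] shift cm [3.82 0.01 0.06]
```

```bash
python3 -m creep '[[[0,0,0],[0.6,0,0],0],[[0,0,0],[1.2,0,0],0],[[0,0,0],[1.8,0,0],0],[[0,0,0],[2.4,0,0],0],[[0,0,0],[2.9,0,0],0],[[0,0,0],[3.2,0,0],0],[[0,0,0],[3.4,0,0],0],[[0,0,0],[3.5,0,0],0]]'
python3 -m creep '[[[0,0,0],[0.2,0,0],0],[[0,0,0],[0.4,0,0],0],[[0,0,0],[0.6,0,0],0],[[0,0,0],[0.8,0,0],0]]'
```

```text
clock: 19.48
ee_pos: [0.557, -0.1256, 0.0665]
orientation: [-179.8, -0.2, -4.1]
ft_force: [-2.5, -0.9, -1.0]
gripper_width: -0.0
clock: 19.82
ee_pos: [0.5606, -0.1258, 0.0663]
orientation: [-179.6, 0.4, -4.2]
ft_force: [-15.6, 2.2, 12.8]
gripper_width: -0.0002
```

The force rose to 16 N where the shut stop is expected. I back off, rise clear and check.

```bash
python3 -m creep '[[[0,0,0],[-1,0,0],0],[[0,0,0],[-3,0,0],0],[[0,0,0],[-5,0,0],0],[[0,0,0],[-6,0,-4],0],[[0,0,0],[-8,0,-8],0],[[0,0,0],[-10,0,-12],0],[[0,0,0],[-12,0,-15],0],[[0,0,0],[-12,0,-15],0]]'
python3 - <<'E'
from h import *
from rig import robot
c=robot.camera("top");w=robot.camera("wrist");cv2.imwrite("pics/end.png",np.hstack([cv2.resize(c["img"][70:270,290:450],(320,400)),w["img"][:,80:560]])[:,:,::-1])
X=np.array([.9973,-.0732]);Y=np.array([.0732,.9973])
old=pickle.load(open("c0.pkl","rb"))["top"]
for n,q in(("start",old),("now",c)):
    H=hsv(q);m=((H[...,0]<4)|(H[...,0]>174))&(H[...,1]>180);m[:155]=0;m[260:]=0;m[:,:325]=0;m[:,425:]=0
    b=max(blobs(m),key=lambda b:b[1]);t=plane(q,[b[2]],.1)[0][:2]-[.6345,-.13];print(n,b[1:],t@X,t@Y)
s=robot.observe();print(s["clock"],s["ee_pos"],s["ft_force"].round(1))
E
```

```text
clock: 20.48
ee_pos: [0.4438, -0.1176, 0.2214]
orientation: [-179.2, -0.2, -4.0]
ft_force: [-0.0, -0.9, 0.2]
gripper_width: 0.0002
start (np.int32(730), array([370.2739726 , 169.67808219])) -0.013290322826618392 0.002630849014792295
now (np.int32(730), array([370.28493151, 169.69589041])) -0.01333544220318503 0.00259965647930169
20.5833 [ 0.44355601 -0.11705202  0.2185728 ] [-0.4  0.1 -0.3]
```

View pics/end.png

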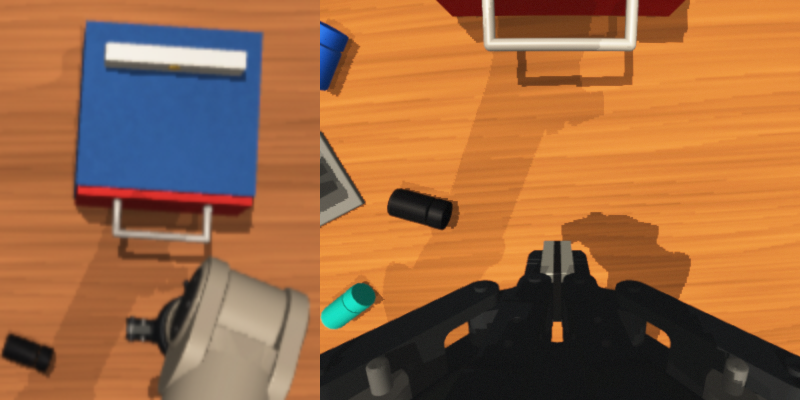

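The drawer front is back at its start position to within 0.1 mm, and the robot is clear of everything. I hand in.

```bash
python3 -c "
from rig import robot
print(robot.close_job())"
```

```text
the job is handed in; nothing more can be done
None
```

I pulled the drawer out to its stop, set the two spares down in the empty pockets (rear-right and front-left), pushed the drawer shut and handed the job in at about 20.6 s.

- **Placing:** Each jar touched the floor at 5–7 N before I released it. The last open view showed all six jars standing in their pockets and both rack cups empty.
- **Shut drawer:** The push met the stop at about 16 N. The top view puts the drawer front within 0.1 mm of where it started, and the arm was clear of everything.
- **Not checked:** I could not see the jars once the drawer was shut. I did not re-measure the mug, screwdriver or tape measure, but the arm's path stayed clear of them.
- **Disagreements:** Both jars sat about 2.6° tilted in the grip, so I corrected the tilt before lowering them. The first pick ended about 4 mm shallower than commanded, and the second looked similar.

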